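# Screw the wide jar's cap tight

## Task

The wide, low glass jar is to be closed: its screw cap is on the thread but still loose. Turn that cap clockwise (seen from above) until it is fully tight, with the black pointer on the cap over the black mark on the jar's shoulder, and let go. Leave the cap of the tall, narrow jar loose as it is, so that it can vent.

Things in the scene. Friction and masses are not known exactly. Their poses are not given: they have to be found in the camera images.
- wide_cap_center (a point): centre, on the turning axis, of the wide low jar's cap: round white ribbed plastic, 52 mm diameter, 28 mm high, top 114 mm above the worktop; -x points along the black pointer on top, z up. Grasp across the diameter from above, any direction, fingertips above the cap's underside (jar shoulder just below). Jar: clear glass, 88 mm diameter, clamped in a fixed 110 mm aluminium foot
- wide_cap (a joint): turn of the wide jar's cap, rad: 0 = fully tight (hard stop, pointer over the black mark on the jar's shoulder); grows anticlockwise seen from above as it is unscrewed, to 1.6; starts between 0.8 and 1.3. It turns in place without rising, with light friction (0.08 N m), and stays where it is left
- tall_cap_pointer (a point): outer end of the black pointer on top of the tall narrow jar's cap, 20 mm from the cap's axis, 166 mm above the worktop; -x points outward along the pointer. Cap: round white ribbed plastic, 40 mm diameter, 28 mm high. Jar: clear glass, 56 mm diameter, in a fixed 90 mm aluminium foot. This cap stays as it is
- tall_cap (a joint): turn of the tall jar's cap, rad: 0 = fully tight, grows anticlockwise seen from above, to 1.6; starts loose between 0.6 and 1.2 and is to stay so

How it is judged:
At the end, for the whole second after the job is handed in: The wide jar's cap is screwed tight, within 0.17 rad (10 degrees) of its stop, and at rest; the tall jar's cap is as loose as it was (its pointer within 8 mm, about 23 degrees, of where it started) (value of joint wide_cap below 0.17 rad and velocity of joint wide_cap between -0.05 and 0.05 rad/s and distance of tall_cap_pointer from where it was at the start of the episode below 0.008 m); the robot touches nothing.
It fails at once if the tall jar's cap is turned from where it was (its pointer moves more than 8 mm) (distance of tall_cap_pointer from where it was at the start of the episode above 0.008 m).
It also fails if it takes over 35 s, if anything falls off the work surface, if the arm or the gripper's body presses on something with over 40 N, if the wrist force passes 120 N, or if a joint passes its speed limit or range.

## Robot

A 6-joint arm with a two-finger parallel gripper is mounted at the origin on a cart in front of the work surface, level with it; the furniture and walls round the work are solid. World frame = base frame: x ahead of the robot, y to its left, z up, the work surface at z = 0. Lengths are in m, angles in rad, forces in N, time in s.
With the tool pointing down it reaches from about 0.375 to 0.975 m from the base axis. Payload 3.8 kg.
Tool frame: the origin (TCP) lies at the very end of the fingers, on their centre line; the grasp point (between the pads) lies 19 mm behind it; z points along the fingers, y is the line along which they close (so a half turn about z gives the same grasp; the last joint's range is limited). The gripper opens to 85 mm and grips with 20 to 120 N. Pads are 22 mm wide; open, the fingers measure 114 mm over their backs; the gripper's body (76 mm by 85 mm) begins 54 mm behind the grasp point. The pads swing forward as they close: fully open they stand 13 mm farther back than shut.
Start: joints at [-1.35, 0.264, 1.604, -0, 1.274, -0.037], TCP at [0.172, -0.653, 0.231] pointing down, gripper open.
Joint ranges: [-2.63, 2.63], [-0.94, 2.18], [0.31, 2.57], [-1.31, 4.45], [0, 2.66], [-2.55, 2.55]. Speed limits (rad/s): [2.57, 2.57, 3.14, 3.14, 3.14, 3.14].

## Interface

Orientations are given as a 3x3 rotation matrix whose columns are the frame's x, y, z axes.
In Python, from station import robot gives the robot as it stands.
- The arm moves only by the shell command python3 -m jog 'ROWS' [FORCE]. ROWS is JSON, a list of rows, each a list of 3 entries, a list of its own where there are three numbers: the turn, a rotation vector about the tool's x, y, z in degrees, then the shift along the tool's x, y, z in m, then the opening, from 0 (shut) to 1 (fully open). In form: [[[ax, ay, az], [x, y, z], grip], ...]. A call has 1 to 20 rows; each row is the pose to reach, as a shift and turn from the pose commanded when the call began, along the tool's axes at that moment; what a row does not reach only later rows make up. A row lasts 1/10 s, in which the tool goes at most 50 mm and 8.59 degrees, less where a joint would pass 70% of its speed; a pose out of reach is approached as far as the arm can. A call with a gripper value outside its range is refused whole. The fingers move at their own pace and stop on an object; FORCE is the grip in N (left out, the last holds). Time passes only in rows, so rows that repeat a pose let the fingers close. It gives the time, the measured TCP pose, the force, the opening and the grip force at its end, in the units of the state.
- robot.get_obs(): the state, without advancing time (a new reading comes with each control period).
- robot.camera(name): name is "scene" or "top" or "wrist"; returns a dict with "image" (420x560x3 uint8, red, green, blue), "mtx" (3x3 intrinsics, pixels), "R" (3x3) and "t" (3): a world point X has camera coordinates R X + t. Camera axes: x right, y down, z forward; pixel columns grow to the right and rows downward; lengths in m; the calibration is good to about 2 mm. A picture is of the moment at which its call begins. There is no depth.
- robot.job_done(): hands the job in; it is judged then, once.
Trained networks look in the newest picture that a camera, given by its name, has taken for a name from the list of things; names that differ only in an ending like _2 or _b are one class to them, and where a whole thing is asked for, a point or a joint stands for the part that bears it (a point fixed in the world has none). Each returns a list of dicts, best first, with "conf" (0 to 1); they miss things now and then, are a little off and sometimes report something else, mostly with a low value. They report only what shows in the picture. A call takes as long as a camera call.
- robot.recognise(camera, label): "uv" ([column, row] in pixels, amid what is visible of it).
The state is a dict: "t": time; "joints": joint angles; "joint_vel": joint speeds; "effort": joint torques, N m; "eef_pos": TCP position; "orientation": TCP orientation; "ft_force": force on the tool from outside, world axes, zero at the start; "torque": the same for the moment, N m; "finger_gap": finger opening in m; "grasp_force": force on a finger pad.
Only numpy, scipy, OpenCV 4.12 (cv2) and the standard library are available. Lean on these libraries where they do the work, as an engineer would, in place of code of your own. Each camera call takes 0.05 s, during which the arm holds its last target. There are 200 camera calls.

## Working session

There is one attempt and no reset: what is moved stays moved. The work goes in short steps, Python scripts to look and compute and a shell command to move; the robot and the scene stay as the last step left them, time stands still between calls to the robot, and variables do not carry over. Pictures are saved under pics/ and viewed, at most 10 in all, crops included, and the job is handed in when it is done.

```bash
mkdir -p pics; cat > h.py <<'E'
import numpy as np,cv2
from station import robot
def snap(n,f=None):
    c=robot.camera(n)
    if f: cv2.imwrite('pics/'+f,c['image'][:,:,::-1])
    return c
def ray(c,uv,z):
    d=c['R'].T@np.linalg.inv(c['mtx'])@np.array([uv[0],uv[1],1.]); o=-c['R'].T@c['t']
    return o+d*(z-o[2])/d[2]
def proj(c,X):
    p=c['mtx']@(c['R']@np.array(X)+c['t']); return p[:2]/p[2]
E
python3 - <<'E'
from h import *
np.set_printoptions(precision=4,suppress=True)
o=robot.get_obs();print(o['t'],o['eef_pos'],o['orientation'],o['finger_gap'])
for n in('scene','top'):
    c=snap(n,n+'1.png');print(n,-c['R'].T@c['t'])
    for l,z in(('wide_cap_center',.114),('wide_cap',.1),('tall_cap_pointer',.166),('tall_cap',.15)):
        for r in robot.recognise(n,l)[:2]: print(l,r['uv'],r['conf'],ray(c,r['uv'],z))
E
```

```text
0.0 [ 0.1719 -0.652   0.2299] [[ 0.967   0.2549 -0.0005]
 [ 0.2549 -0.967   0.0023]
 [ 0.0001 -0.0023 -1.    ]] 0.08541108210212947
scene [0.0724 0.7395 0.6775]
wide_cap_center [313.9, 203.9] 0.64 [0.5542 0.1258 0.114 ]
wide_cap [314.4, 201.9] 0.72 [0.5703 0.104  0.1   ]
tall_cap_pointer [231.5, 249.4] 0.62 [0.5267 0.3832 0.166 ]
tall_cap [231.6, 248.3] 0.56 [0.543  0.3699 0.15  ]
top [0.3726 0.2294 0.994 ]
wide_cap [350.9, 176.3] 0.6 [0.5703 0.1009 0.1   ]
tall_cap_pointer [193.0, 189.8] 0.62 [0.5392 0.3632 0.166 ]
tall_cap [187.6, 192.0] 0.94 [0.5389 0.3746 0.15  ]
```

View pics/scene1.png

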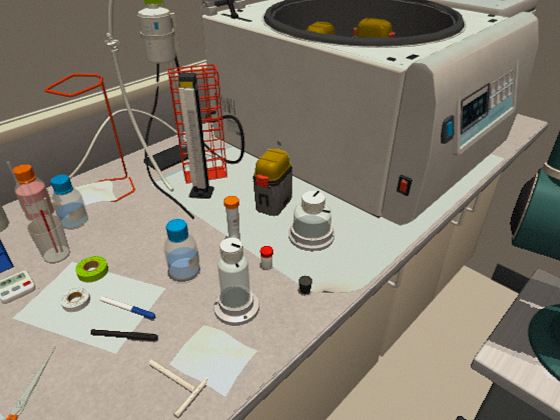

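View pics/top1.png

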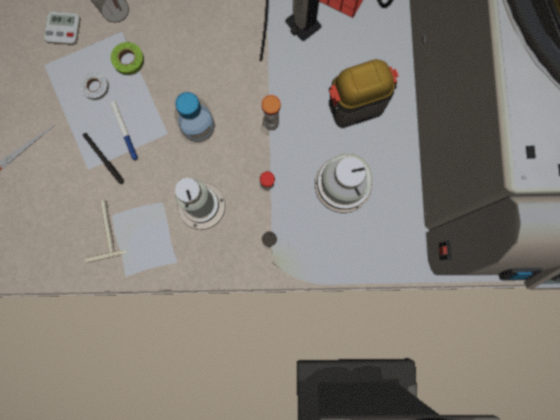

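The wide jar (foot about (344,184), cap about (350,172) in top) has its pointer toward image right. The tall jar is at about (190,190). The centrifuge stands to the right of the wide jar, between it and the arm.

```bash
python3 - <<'E'
from h import *
np.set_printoptions(precision=4,suppress=True)
a=cv2.imread('pics/top1.png');b=cv2.imread('pics/scene1.png')
i=np.hstack([cv2.resize(a[145:220,310:385],(400,400),interpolation=2),cv2.resize(b[180:255,275:350],(400,400),interpolation=2)])
cv2.imwrite('pics/crop1.png',i)
c=snap('top');s=snap('scene')
for uv,z in(((351,172),.114),((344,184),.015),((427,280),0),((410,0),0)): print(uv,ray(c,uv,z))
print('scene cap top',ray(s,(313,200),.114))
# centrifuge corners: triangulate pairs top/scene
for ut,us in(((511,193),(390,78)),((432,270),(388,222))):
    P=[k['mtx']@np.c_[k['R'],k['t']] for k in(c,s)]
    X=cv2.triangulatePoints(P[0],P[1],np.array(ut,float),np.array(us,float));print('corner',(X[:3]/X[3]).T)
E
```

```text
(351, 172) [0.5747 0.1024 0.114 ]
(344, 184) [0.5746 0.1023 0.015 ]
(427, 280) [ 0.3932 -0.0452 -0.    ]
(410, 0) [ 0.955  -0.0485  0.    ]
scene cap top [0.5651 0.116  0.114 ]
corner [[ 0.4982 -0.0495  0.3577]]
corner [[ 0.426  -0.0349  0.0405]]
```

View pics/crop1.png

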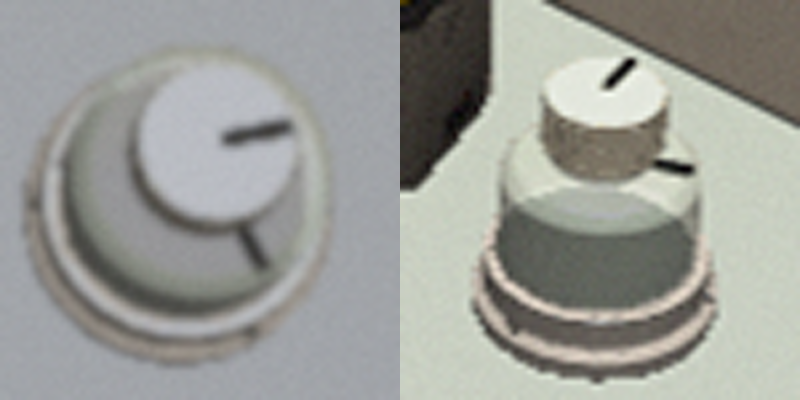

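The crops show the pointer at about -82° in the world. The shoulder mark is at about -150 to -159°, so roughly 70–77° clockwise is needed. The cap axis is at about (0.574, 0.102). I'll go up and over, clear of the centrifuge.

```bash
python3 -m jog '[[[0,0,0],[0.01,-0.235,-0.27],1],[[0,0,0],[0.01,-0.235,-0.27],1],[[0,0,0],[0.01,-0.235,-0.27],1],[[0,0,0],[0.01,-0.235,-0.27],1],[[0,0,0],[0.01,-0.235,-0.27],1],[[0,0,0],[0.01,-0.235,-0.27],1],[[0,0,0],[0.01,-0.235,-0.27],1],[[0,0,0],[0.01,-0.235,-0.27],1],[[0,0,0],[0.01,-0.235,-0.27],1],[[0,0,0],[0.01,-0.235,-0.27],1]]'
cat >> h.py <<'E'
def to(*pts):
    o=robot.get_obs()
    for p in pts: print(np.round(o['orientation'].T@(np.array(p)-o['eef_pos']),3))
E
python3 -c "
from h import *
print(robot.get_obs()['joints'])
to((.36,-.25,.5),(.44,0,.5),(.5,.09,.45),(.574,.1025,.25))"
```

```text
t: 1.6
eef_pos: [0.1219, -0.4232, 0.5001]
orientation: [[0.967, 0.255, -0.0], [0.255, -0.967, 0.001], [0.0, -0.001, -1.0]]
ft_force: [0.2, -1.0, -0.6]
finger_gap: 0.0856
grasp_force: 0.0
[-1.34690252e+00 -2.32009080e-01  1.62690758e+00  9.34718827e-07
  1.74761776e+00 -3.38854627e-02]
[ 0.274 -0.107  0.   ]
[ 0.415 -0.328  0.   ]
[ 0.496 -0.4    0.05 ]
[ 0.571 -0.393  0.25 ]
```

```bash
python3 -m jog '[[[0,0,-8],[0.04,-0.015,0],1],[[0,0,-16],[0.08,-0.03,0],1],[[0,0,-24],[0.12,-0.045,0],1],[[0,0,-30],[0.16,-0.06,0],1],[[0,0,-36],[0.2,-0.08,0],1],[[0,0,-42],[0.24,-0.095,0],1],[[0,0,-48],[0.274,-0.107,0],1],[[0,0,-54],[0.3,-0.145,0],1],[[0,0,-60],[0.325,-0.185,0],1],[[0,0,-66],[0.35,-0.225,0],1],[[0,0,-72],[0.375,-0.265,0],1],[[0,0,-78],[0.395,-0.3,0],1],[[0,0,-84],[0.415,-0.328,0],1],[[0,0,-90],[0.44,-0.36,0.02],1],[[0,0,-90],[0.47,-0.38,0.035],1],[[0,0,-90],[0.496,-0.4,0.05],1],[[0,0,-90],[0.496,-0.4,0.05],1],[[0,0,-90],[0.496,-0.4,0.05],1]]'
python3 - <<'E'
from h import *
np.set_printoptions(precision=4,suppress=True)
print(robot.get_obs()['joints'])
c=snap('wrist','w1.png');t=snap('top','t2.png')
for l,z in(('wide_cap_center',.114),('wide_cap',.1)):
    for r in robot.recognise('wrist',l)[:2]: print(l,r['uv'],r['conf'],ray(c,r['uv'],z))
print(proj(c,(.574,.1025,.114)))
to((.574,.1025,.2))
E
```

```text
t: 3.4
eef_pos: [0.4995, 0.0906, 0.4476]
orientation: [[-0.256, 0.967, -0.007], [0.967, 0.256, -0.001], [0.0, -0.007, -1.0]]
ft_force: [0.2, 0.6, -0.4]
finger_gap: 0.0854
grasp_force: 0.0
[ 0.1307 -0.109   1.6163 -0.0004  1.6414 -0.1285]
wide_cap_center [335.9, 174.2] 0.75 [0.5744 0.106  0.114 ]
wide_cap [335.3, 174.1] 0.69 [0.5762 0.1044 0.1   ]
[334.9062 176.4588]
[-0.006  0.075  0.252]
```

View pics/w1.png

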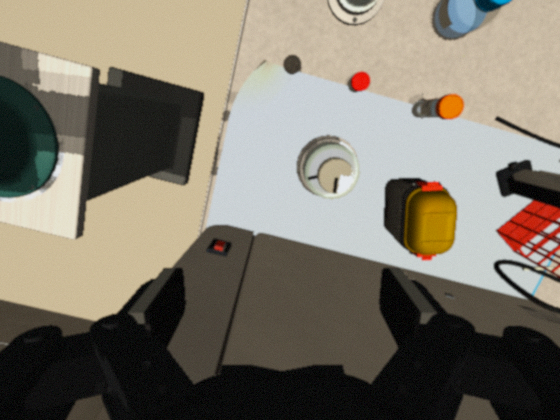

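The cap shows at (336,174) in the wrist picture. Its pointer is toward the lower right and the shoulder mark at the left, (313,177). It matches the projected estimate within 3 mm, so I'm descending above it.

```bash
python3 -m jog '[[[0,0,0],[-0.002,0.037,0.03],1],[[0,0,0],[-0.005,0.075,0.05],1],[[0,0,0],[-0.005,0.075,0.1],1],[[0,0,0],[-0.005,0.075,0.15],1],[[0,0,0],[-0.005,0.075,0.2],1],[[0,0,0],[-0.005,0.075,0.25],1],[[0,0,0],[-0.005,0.075,0.27],1],[[0,0,0],[-0.005,0.075,0.27],1],[[0,0,0],[-0.005,0.075,0.27],1]]'
python3 - <<'E'
from h import *
np.set_printoptions(precision=4,suppress=True)
print(robot.get_obs()['joints'])
c=snap('wrist','w2.png');print('cam',-c['R'].T@c['t'])
for l,z in(('wide_cap_center',.114),('wide_cap',.1)):
    for r in robot.recognise('wrist',l)[:2]: print(l,r['uv'],r['conf'],ray(c,r['uv'],z))
print(proj(c,(.574,.104,.114)))
to((.574,.104,.088))
E
```

```text
t: 4.5
eef_pos: [0.574, 0.104, 0.1827]
orientation: [[-0.254, 0.967, 0.002], [0.967, 0.254, 0.0], [-0.0, 0.002, -1.0]]
ft_force: [-0.6, -0.5, 0.3]
finger_gap: 0.0854
grasp_force: 0.0
[ 0.1365  0.1264  1.8589 -0.      1.1545 -0.1202]
cam [0.5562 0.1728 0.3245]
wide_cap_center [285.1, 224.7] 0.65 [0.5756 0.108  0.114 ]
wide_cap [284.1, 226.9] 0.81 [0.5767 0.1018 0.1   ]
[281.2777 229.5054]
[-0.    -0.002  0.097]
```

View pics/w2.png

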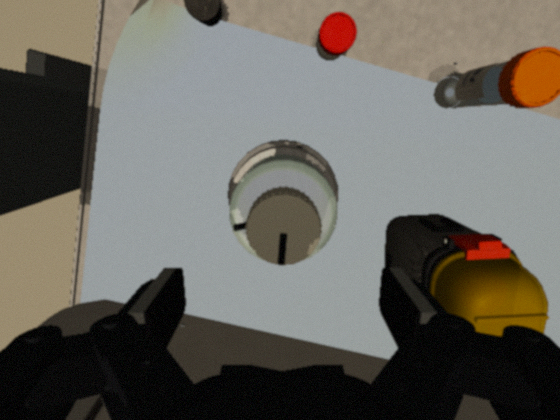

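The cap top is centred at (284,228). Its pointer is straight down in the image and the mark is at (240,226), so about 76° clockwise. I'm descending, gripping and checking.

```bash
python3 -m jog '[[[0,0,0],[0,0,0.03],1],[[0,0,0],[0,0,0.06],1],[[0,0,0],[0,0,0.08],1],[[0,0,0],[0,0,0.092],1],[[0,0,0],[0,0,0.092],1],[[0,0,0],[0,0,0.092],0],[[0,0,0],[0,0,0.092],0],[[0,0,0],[0,0,0.092],0],[[0,0,0],[0,0,0.092],0],[[0,0,0],[0,0,0.092],0],[[0,0,0],[0,0,0.092],0],[[0,0,0],[0,0,0.092],0],[[0,0,0],[0,0,0.092],0]]' 50; python3 -c "
from h import *
o=robot.get_obs();print(o['ft_force'],o['torque'],o['joints'])"
```

```text
t: 5.95
eef_pos: [0.5749, 0.1049, 0.0917]
orientation: [[-0.255, 0.967, 0.004], [0.967, 0.255, 0.0], [-0.0, 0.004, -1.0]]
ft_force: [-1.1, -0.1, 5.1]
finger_gap: 0.0503
grasp_force: 51.8
[-1.14289243 -0.12908262  5.08156176] [-0.03074558  0.18477429  0.06111827] [ 1.37823179e-01  2.17209132e-01  1.93559658e+00 -4.24236566e-05
  9.85141639e-01 -1.20147053e-01]
```

```bash
python3 -m jog '[[[0,0,5],[0,0,0],0],[[0,0,10],[0,0,0],0],[[0,0,15],[0,0,0],0],[[0,0,20],[0,0,0],0],[[0,0,25],[0,0,0],0],[[0,0,30],[0,0,0],0],[[0,0,35],[0,0,0],0],[[0,0,40],[0,0,0],0],[[0,0,45],[0,0,0],0],[[0,0,50],[0,0,0],0],[[0,0,55],[0,0,0],0],[[0,0,60],[0,0,0],0],[[0,0,60],[0,0,0],0]]'; python3 -c "
from h import *
o=robot.get_obs();print(o['ft_force'],o['torque'],o['joints'])
R=o['orientation'];print(np.degrees(np.arctan2(R[1,0],R[0,0])))"
```

```text
t: 7.25
eef_pos: [0.578, 0.1041, 0.0918]
orientation: [[0.711, 0.703, 0.01], [0.703, -0.711, -0.001], [0.007, 0.008, -1.0]]
ft_force: [7.3, -2.7, -1.6]
finger_gap: 0.0502
grasp_force: 52.0
[ 7.34934166 -2.743493   -1.58187914] [-0.47643159 -1.20762327 -0.04756659] [ 0.13684805  0.21835782  1.93390484 -0.00229428  0.97932964  0.92908627]
44.68232153197724
```

```bash
python3 -m jog '[[[0,0,3],[0,0,0],0],[[0,0,6],[0,0,0],0],[[0,0,9],[0,0,0],0],[[0,0,12],[0,0,0],0],[[0,0,12],[0,0,0],0]]'; python3 - <<'E'
from h import *
np.set_printoptions(precision=3,suppress=True)
o=robot.get_obs();print(o['ft_force'],o['torque'],o['joints'])
R=o['orientation'];print(np.degrees(np.arctan2(R[1,0],R[0,0])))
c=snap('wrist','w3.png');t=snap('top')['image'][130:235,300:405,::-1]
cv2.imwrite('pics/w3t.png',np.hstack([cv2.resize(c['image'][:,:,::-1],(480,360)),cv2.resize(t,(320,360))]))
E
```

```text
t: 7.75
eef_pos: [0.5784, 0.1035, 0.0918]
orientation: [[0.841, 0.541, 0.011], [0.541, -0.841, -0.001], [0.009, 0.007, -1.0]]
ft_force: [8.0, -5.0, -2.7]
finger_gap: 0.0505
grasp_force: 52.1
[ 7.951 -4.954 -2.71 ] [-0.743 -1.477 -0.123] [ 0.136  0.218  1.934 -0.003  0.979  1.138]
32.73609880590614
```

View pics/w3t.png

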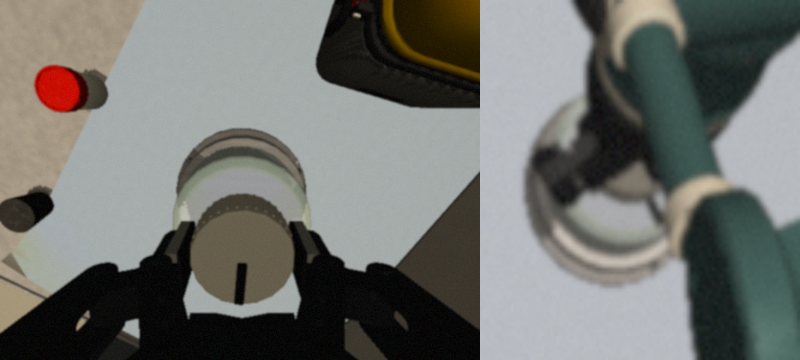

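The pointer at (240,285) is still straight down between the fingers, so the cap has turned with them and hasn't slipped. The torque is low, so the stop isn't reached yet and I'm continuing.

```bash
python3 -m jog '[[[0,0,1.5],[0,0,0],0],[[0,0,3],[0,0,0],0],[[0,0,4],[0,0,0],0],[[0,0,4],[0,0,0],0]]'; python3 - <<'E'
from h import *
np.set_printoptions(precision=3,suppress=True)
o=robot.get_obs();print(o['ft_force'],o['torque'],o['joints'][5],o['effort'])
R=o['orientation'];print(np.degrees(np.arctan2(R[1,0],R[0,0])))
E
```

```text
t: 8.25
eef_pos: [0.5785, 0.1033, 0.0918]
orientation: [[0.874, 0.486, 0.011], [0.486, -0.874, -0.003], [0.009, 0.008, -1.0]]
ft_force: [9.0, -4.7, -2.2]
finger_gap: 0.0502
grasp_force: 52.7
[ 9.024 -4.698 -2.175] [-0.753 -1.437  1.547] 1.2033963139306505 [  1.962 -44.557 -27.762   2.482   2.756   1.691]
29.059706120885988
```

The torque about z jumped to 1.5 N m, as expected at the hard stop after about 75.7°. I'm releasing and lifting.

```bash
python3 -m jog '[[[0,0,0],[0,0,0],1],[[0,0,0],[0,0,0],1],[[0,0,0],[0,0,0],1],[[0,0,0],[0,0,0],1],[[0,0,0],[0,0,0],1],[[0,0,0],[0,0,0],1],[[0,0,0],[0,0,0],1],[[0,0,0],[0,0,-0.02],1],[[0,0,0],[0,0,-0.05],1],[[0,0,0],[0,0,-0.09],1],[[0,0,0],[0,0,-0.13],1],[[0,0,0],[0,0,-0.16],1],[[0,0,0],[0,0,-0.16],1],[[0,0,0],[0,0,-0.16],1]]'; python3 - <<'E'
from h import *
c=snap('wrist');s=snap('scene')
cv2.imwrite('pics/end.png',np.hstack([cv2.resize(c['image'][:,:,::-1],(480,360)),cv2.resize(s['image'][175:260,275:350,::-1],(320,360))]))
E
```

```text
t: 9.65
eef_pos: [0.5737, 0.1047, 0.2503]
orientation: [[0.877, 0.481, 0.002], [0.481, -0.877, 0.0], [0.002, 0.001, -1.0]]
ft_force: [-0.1, 0.2, -0.6]
finger_gap: 0.0854
grasp_force: 0.0
```

View pics/end.png

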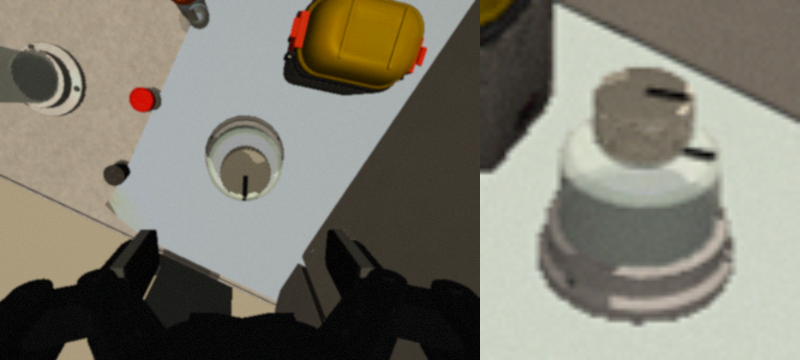

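The scene crop shows the pointer (665,93) and the shoulder mark (700,154) running in the same direction, so the cap is tight. The gripper is clear with zero force.

```bash
python3 -c "
from station import robot
print(robot.job_done())"
```

```text
the job is handed in; nothing more can be done
None
```

I turned the wide jar's cap about 76° clockwise to its hard stop, with the pointer lined up with the shoulder mark, then released it and handed the job in at about 10 s. I did not touch the tall jar; the hand-in returned no verdict.

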